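Prop the flip cover and snug the trim knob

TASK

Use the steel prop block to lift the calibration unit's flip cover and stand the block fully down in its pocket under the cover, so that the cover stays propped open with the block let go. Then turn the uncovered knob clockwise until it is snug against its end stop, firmly but without forcing it, and let go, leaving the cover propped. Be gentle with the cover: it must never be strained.

Things in the scene. Friction and masses are not known exactly. Their poses are not given: they have to be found in the camera images.
- unit: grey calibration unit fixed to the bench, 150 x 170 mm, deck at z = 40 mm. Origin on the bench; the housing reaches from x = -65 to +85 mm and y = -85 to +85 mm. Its x axis points from its front to its hinge, z up.
- cover (a joint): angle of the flip cover, rad: 0 shut (level), 1.50 fully back. Hinge along the unit's y. It swings up and away to +x and falls shut by itself (about 0.2 kg plus a light spring) from any angle unless propped. It is a 3 mm aluminium plate, 84 mm from hinge to front lip, with a clear box, 37 mm high, over the knob (unit y = +7 to +61 mm). The plain part, unit y = -64 to +7 mm, is where the prop works. More than 12 N on the cover strains it.
- cover_hinge (a point): point on the cover's hinge axis in line with the pocket (unit x = 55, y = -40, z = 55 mm); axes as the unit's.
- cover_lip (a point): middle of the lower front edge of the cover's plain part, in line with the pocket; moves with the cover. Shut, it is 53.5 mm above the bench, 13.5 mm above the deck, and overhangs open deck: 36 mm of deck lie in front of it.
- pocket (a point): centre of the floor of the prop's pocket (60 mm along x, 22 mm along y, floor 6 mm below the deck); axes as the unit's. Two ribs, 6 mm high, guide the block's sides, 22 mm apart, flared at the front. The far end wall is 7 mm higher than the deck, 5 mm short of the hinge: the block's toe belongs against it.
- prop: loose steel prop block, 0.3 kg, standing: body 48 (x) x 18 (y) x 80 mm high with a toe 8 mm long and 6 mm high at the foot, pointing to +x. Origin: centre of the body's underside; the toe tip is at x = +32 mm, the face above the toe at x = +24 mm. Grip the upper part across the 18 mm. Seated: toe toward the hinge, underside on the pocket's floor, upright; the cover then leans on its top front edge at about 1.35 rad.
- knob_grip (a point): point on the knob's axis at the height to grip (unit x = 1, y = 34 mm; 80 mm above the bench). The black knob is a bar 32 x 14 mm, standing from 58 to 88 mm above the bench, on a 37 mm disc; the point's x axis runs along the bar (grip across its y) and turns with it, z up. With the cover propped its lip stands about 36 mm behind the knob's axis, up to 140 mm above the bench: come down with the fingers opened no wider than about 45 mm.
- knob (a joint): turn of the knob, rad, growing clockwise seen from above; friction 0.03 N m. Its end stop lies somewhere 0.7 to 1.1 rad clockwise of where it starts; it stays where it is left.
- stop (a joint): twist of the sprung bushing that carries knob and end stop, rad, positive clockwise; 0.01 rad per 0.1 N m on the knob, springs back to 0. Snug is above 0.15 N m (0.015 rad); above 0.5 N m (0.05 rad) the stop is forced.

How it is judged (in metres and radians):
On the way, in this order (a step that is already met when the one before it is completed fails the run):
1. the cover leans on the released prop block, which stands in its pocket (z of prop in the frame of pocket between -0.003 and 0.002 m and horizontal distance between prop and pocket below 0.012 m and angle between prop's own z axis and vertical below 0.1 rad and value of joint cover above 1.2 rad and contact force between prop and cover above 0.05 N and contact force between each of the arm, the fingers and prop below 0.1 N and contact force between each of the arm, the fingers and cover below 0.1 N), for 0.3 s.
2. the knob is pressed snugly against its end stop (value of joint stop above 0.015 rad and value of joint knob above 1.15 rad and value of joint cover above 1.2 rad), for 0.1 s.
At the end, for the whole second after the job is handed in: cover propped beyond 1.2 rad, held by the upright block (within 6 deg) seated in its pocket within 2 mm of the floor and at rest; knob within 0.05 rad of its end stop (z of prop in the frame of pocket between -0.003 and 0.002 m and horizontal distance between prop and pocket below 0.012 m and angle between prop's own z axis and vertical below 0.1 rad and value of joint cover above 1.2 rad and contact force between prop and cover above 0.05 N and value of joint knob above 1.15 rad and linear speed of prop below 0.02 m/s); the robot touches nothing.
It fails at once if the cover is strained: more than 12 N on it (contact force between anything else and cover above 12 N).
It fails at once if the knob is forced against its stop (over 0.5 N m) (value of joint stop above 0.05 rad).
It also fails if it takes over 72 s, if anything falls off the work surface, if the arm or the gripper's body presses on something with over 40 N, if the wrist force passes 120 N, or if a joint passes its speed limit or range.

ROBOT

A 7-joint arm with a two-finger parallel gripper is mounted at the origin on a cart in front of the work surface, level with it; the furniture and walls round the work are solid. World frame = base frame: x ahead of the robot, y to its left, z up, the work surface at z = 0. Lengths are in mm, angles in degrees, forces in N, time in s.
With the tool pointing down it reaches from about 400 to 900 mm from the base axis. Payload 5.6 kg.
Tool frame: the origin (TCP) lies where the fingers leave the gripper's body, on its centre line; the fingertips stand 88 mm ahead of it and the grasp point (between the pads) lies 69 mm ahead of it (robot.tcp_to_tips is the distance from the TCP to the fingertips, in mm); z points along the fingers, y is the direction in which the jaws open and shut (so a half turn about z gives the same grasp; the last joint's range is limited). The gripper opens to 92 mm and grips with 3 to 60 N. Pads are 20 mm wide; open, the fingers measure 128 mm over their backs; the gripper's body (75 mm by 189 mm) begins 69 mm behind the grasp point.
Start: joints at [72.88, 26.786, -0.665, 91.828, 0.344, 61.387, -3.226], TCP at [164.423, -628.865, 302.692] pointing down, gripper open.
Joint ranges: [-144.91, 144.91], [-17.63, 115.5], [-89.93, 88.59], [15.96, 139.68], [-74.01, 254.01], [8.47, 105.57], [-167.45, 167.45]. Speed limits (degrees/s): [147.25, 147.25, 180, 180, 180, 180, 180].

INTERFACE

Orientations are given as [roll, pitch, yaw] about the fixed x, y, z axes, in that order (R = Rz(yaw) Ry(pitch) Rx(roll)).
In Python, from cell import robot, planner, eyes, read_clock, read_joints, read_dq, read_joint_torque, read_tool_pos, read_eef_rot, read_ft_force, read_moment, read_opening gives the robot as it stands. Calls block until the motion is done:
- robot.move_ptp(position, orientation): joint-space move of the TCP to a pose.
- robot.move_straight(position, ori=None, speed=150, force_limit=None): straight line of the TCP; ori=None keeps the orientation; speed is the mean speed in mm/s. With force_limit (N) it stops when the force on the tool has changed by that much, and returns True; else False.
- robot.movej(angles): joint-space move.
- robot.move_gripper(opening, effort=None): opening from 0.0 (shut) to 1.0 (fully open); effort is the grip in N (None keeps the last); returns when the fingers have stopped.
- robot.pause(seconds).
- planner.ik(position, orientation): joint angles nearest the present ones, or None.
- eyes.snapshot(name): name is "scene" or "top" or "wrist"; returns a dict with "img" (480x640x3 uint8, blue, green, red), "z_map" (480x640 float32, mm along the optical axis (not along the pixel's ray), 0 where there is no reading), "vertical_fov" (degrees; the focal length in pixels is half the picture's height over the tangent of half this angle, whatever the lens; pixels are square), "cx", "cy" (the principal point, pixels), "T" (4x4, takes a point from camera to world coordinates); the wrist camera has in their place "tool_from_camera" (4x4, takes a point from camera to tool coordinates, whose origin is the TCP and whose axes are the flange's). Camera axes: x right, y down, z forward; pixel columns grow to the right and rows downward; lengths in mm; the calibration is good to about 2 mm. A picture is of the moment at which its call begins: read the wrist's pose just before it.
A pose or a line that the arm cannot do raises robot.Unreachable and nothing moves.
- robot.job_done(): hands the job in, once; it reports no verdict.
Readings, each from a call of its own:
- read_clock(): time.
- read_joints(): joint angles.
- read_dq(): joint speeds.
- read_joint_torque(): joint torques, N m.
- read_tool_pos(): TCP position.
- read_eef_rot(): TCP orientation.
- read_ft_force(): force on the tool from outside, world axes, zero at the start.
- read_moment(): the same for the moment, N m.
- read_opening(): opening from 0.0 (shut) to 1.0 (fully open).
Only numpy, scipy, OpenCV 4.12 (cv2) and the standard library are available. Lean on these libraries where they do the work, as an engineer would, in place of code of your own. Each camera call takes 0.05 s, during which the arm holds its last target. There are 200 camera calls.

## Working session

There is one attempt and no reset: what is moved stays moved. The work goes in short steps, each a Python script; the robot and the scene stay as the last script left them, time stands still between calls to the robot, and variables do not carry over. Pictures are saved under pics/ and viewed, about 8 in all and at most 12, crops included, and the job is handed in when it is done.

```bash
ls; mkdir -p pics; cat > h.py <<'E'
import numpy as np, cv2
from cell import *
from scipy.spatial.transform import Rotation as R
def snap(n):
    if n=="wrist":
        p=read_tool_pos(); r=read_eef_rot()
        s=eyes.snapshot(n)
        T=np.eye(4); T[:3,:3]=R.from_euler('xyz',r,degrees=True).as_matrix(); T[:3,3]=p
        s["T"]=T@np.array(s["tool_from_camera"])
    else: s=eyes.snapshot(n)
    s["T"]=np.array(s["T"]); s["f"]=240/np.tan(np.radians(s["vertical_fov"]/2))
    return s
def cloud(s):
    v,u=np.mgrid[:480,:640]; z=s["z_map"]
    P=np.stack([(u-s["cx"])/s["f"]*z,(v-s["cy"])/s["f"]*z,z],-1)
    W=P@s["T"][:3,:3].T+s["T"][:3,3]; W[z==0]=np.nan
    return W
def ray(s,u,v,z):
    d=s["T"][:3,:3]@np.array([(u-s["cx"])/s["f"],(v-s["cy"])/s["f"],1]); o=s["T"][:3,3]
    return o+d*(z-o[2])/d[2]
E
python3 - <<'E'
from h import *
print(read_clock(),read_tool_pos(),read_eef_rot(),read_opening())
for n in ("top","scene"):
    s=snap(n); cv2.imwrite(f"pics/{n}0.png",s["img"]); np.savez(f"{n}0.npz",**s)
    print(n,s["f"],s["T"].round(3).tolist(), (s["z_map"]>0).mean())
E
```

```text
pics
0.0 [ 164.29336987 -628.45472118  301.73373035] [-1.79898721e+02  6.74053900e-03  1.46517022e+01] 0.9995844213709921
top 501.4664227486324 [[0.021, -0.997, 0.079, 467.714], [-0.999, -0.024, -0.028, -193.367], [0.029, -0.078, -0.997, 928.3], [0.0, 0.0, 0.0, 1.0]] 0.99609375
scene 518.6237631306217 [[0.899, -0.333, 0.283, 301.376], [-0.437, -0.677, 0.592, -727.711], [-0.005, -0.656, -0.755, 727.479], [0.0, 0.0, 0.0, 1.0]] 0.995947265625
```

View pics/top0.png

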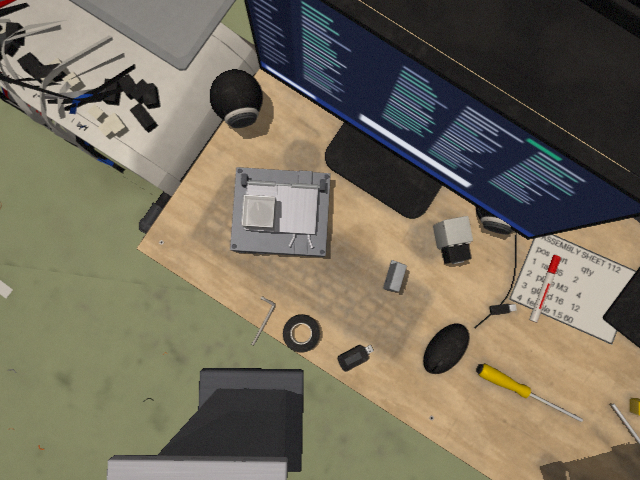

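View pics/scene0.png

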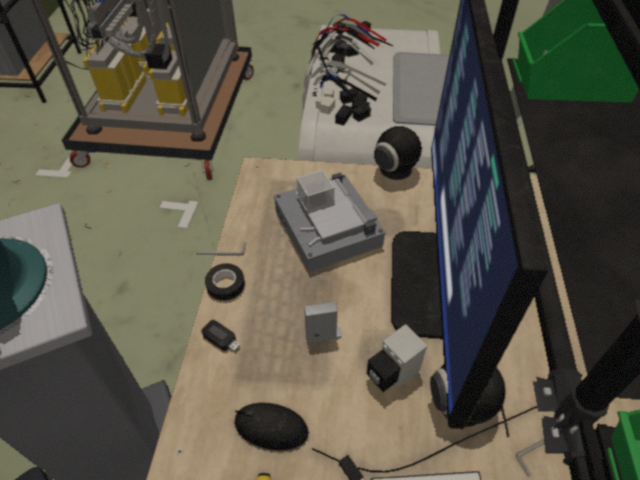

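```bash
cat > m.py <<'E'
from h import *
def rect(P):
    c,(w,h),a=cv2.minAreaRect(P[:,:2].astype(np.float32)); return np.round(c,1),round(w,1),round(h,1),round(a,1)
for n in ("top","scene"):
    s=dict(np.load(f"{n}0.npz")); W=cloud(s); 
    bx={"top":(360,240,440,310),"scene":(285,285,360,360)}[n]
    sub=W[bx[1]:bx[3],bx[0]:bx[2]].reshape(-1,3)
    print(n,"bench z",np.nanmedian(sub[:,2]))
    t=sub[(sub[:,2]>70)&(sub[:,2]<95)]; print(" prop top",len(t),np.median(t[:,2]),rect(t))
    t=sub[(sub[:,2]>8)]; print(" prop all",rect(t))
    bx={"top":(225,160,340,265),"scene":(265,160,390,280)}[n]
    sub=W[bx[1]:bx[3],bx[0]:bx[2]].reshape(-1,3)
    for lo,hi in ((20,120),(35,45),(52,60),(85,100)):
        t=sub[(sub[:,2]>lo)&(sub[:,2]<hi)]; print(" unit",lo,hi,len(t),np.median(t[:,2]).round(1),rect(t))
    print([W[v,u].round(0).tolist() for u,v in ({"top":[(235,168),(330,170),(233,254),(328,256)],"scene":[]}[n])])
s=dict(np.load("top0.npz")); i=s["img"][155:315,220:445]; cv2.imwrite("pics/crop.png",cv2.resize(i,None,fx=3.5,fy=3.5,interpolation=2))
E
python3 m.py
```

```text
top bench z -0.6027409164930191
 prop top 311 78.84679154810738 (array([ 484.7, -343.3]), 18.4, 47.9, 73.9)
 prop all (array([ 514.2, -373.4]), 37.0, 133.1, 43.6)
 unit 20 120 7987 44.0 (array([ 597.3, -138.4]), 170.1, 152.5, 87.7)
 unit 35 45 3959 39.1 (array([ 598.3, -138.4]), 170.1, 150.6, 87.7)
 unit 52 60 2542 55.4 (array([ 607.7, -141.9]), 147.1, 97.8, 87.8)
 unit 85 100 999 90.3 (array([ 590. , -104.3]), 53.2, 53.2, 87.8)
[[683.0, -49.0, -1.0], [685.0, -227.0, -4.0], [521.0, -51.0, -0.0], [522.0, -226.0, -1.0]]
scene bench z -0.8032212557419598
 prop top 406 78.2940526177398 (array([ 483.9, -343. ]), 19.1, 48.1, 74.3)
 prop all (array([ 483.7, -343.4]), 20.1, 48.1, 73.7)
 unit 20 120 6654 42.1 (array([ 640.9, -136.9]), 178.7, 240.8, 88.8)
 unit 35 45 2870 38.9 (array([ 639.5, -137.1]), 177.9, 238.4, 89.2)
 unit 52 60 1899 55.1 (array([ 657.4, -143.4]), 203.3, 149.6, 0.1)
 unit 85 100 658 90.2 (array([ 589. , -104.3]), 55.4, 53.3, 87.3)
[]
```

View pics/crop.png

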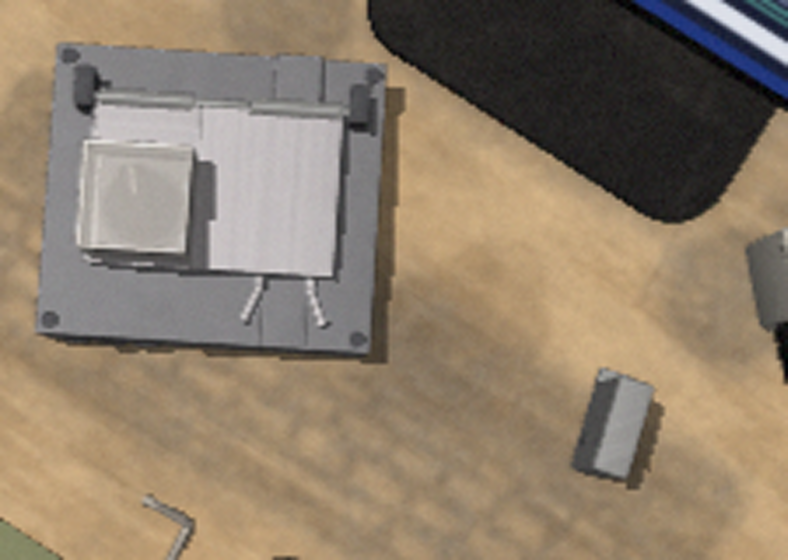

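```bash
cat > a.py <<'E'
from h import *
P=np.vstack([cloud(dict(np.load(f"{n}0.npz"))).reshape(-1,3) for n in("top","scene")])
for c,r in (((484,-343),120),((580,-178),130),((590,-104),130)):
    d=np.hypot(P[:,0]-c[0],P[:,1]-c[1])
    t=P[(P[:,2]>120)&(d<300)]; dd=np.hypot(t[:,0]-c[0],t[:,1]-c[1])
    if len(t): print(c,"nearest tall",dd.min().round(),t[dd.argmin()].round(),"lowest",t[np.argmin(t[:,2]+ (dd>160)*999)].round())
psi=-16.1; p=np.array([484.3,-343.2]); x=np.array([np.cos(np.radians(psi)),np.sin(np.radians(psi))])
g=p-6*x
for z in (330,240): 
    robot.move_ptp([g[0],g[1],z],[180,0,psi]); 
s=snap("wrist"); cv2.imwrite("pics/w1.png",s["img"]); np.savez("w1.npz",**s)
print(read_clock(),read_tool_pos(),read_eef_rot(),read_joints(),read_ft_force())
W=cloud(s).reshape(-1,3)
t=W[(W[:,2]>72)&(W[:,2]<86)&(np.hypot(W[:,0]-p[0],W[:,1]-p[1])<60)]
print(len(t),np.median(t[:,2]) if len(t) else 0, cv2.minAreaRect(t[:,:2].astype(np.float32)) if len(t) else 0)
E
python3 a.py
```

```text
(484, -343) nearest tall 177.0 [ 633. -437.  223.] lowest [ 600. -495.  120.]
(580, -178) nearest tall 181.0 [ 734. -274.  333.] lowest [ 770. -217.  120.]
(590, -104) nearest tall 211.0 [ 772. -212.  312.] lowest [ 770. -217.  120.]
2.175 [ 479.08176166 -342.73564626  241.50134389] [ 1.79953635e+02 -1.25320418e-01 -1.61628349e+01] [ 35.80678912  25.0314998   -4.46779521 103.58710765   2.43320302
  51.34014538 -75.92188776] [-0.09455012  0.14034193  0.08580414]
1501 80.55101858603854 ((484.5539855957031, -343.9972229003906), (17.57866096496582, 47.82796096801758), 73.64192962646484)
```

```bash
cat > b.py <<'E'
from h import *
robot.pause(0.3); print(read_tool_pos(),read_tool_pos())
psi=-16.3; p=np.array([484.5,-343.6]); x=np.array([np.cos(np.radians(psi)),np.sin(np.radians(psi))])
g=p-6*x
robot.move_gripper(0.6)
robot.move_straight([g[0],g[1],132],[180,0,psi],speed=80,force_limit=8)
print(read_tool_pos(),read_eef_rot(),read_ft_force())
robot.move_gripper(0.0,40); print("open",read_opening()*92)
robot.pause(0.2); print(read_tool_pos(),read_eef_rot(),read_ft_force(),read_clock())
robot.move_straight([g[0],g[1],300],speed=120)
robot.pause(0.1); print(read_tool_pos(),read_ft_force(),read_opening()*92)
psi=-2.3; 
def U(x,y):
    c,s=np.cos(np.radians(psi)),np.sin(np.radians(psi)); return np.array([587.8+c*x-s*y,-138+s*x+c*y])
q=U(-105,-40); robot.move_ptp([q[0],q[1],260],[180,0,psi]); robot.pause(.2)
s=snap("wrist"); cv2.imwrite("pics/w2.png",s["img"]); np.savez("w2.npz",**s)
print(read_tool_pos(),read_eef_rot(),read_joints(),read_clock())
E
python3 b.py
```

```text
[ 479.00156186 -341.89255097  241.40171075] [ 479.00156186 -341.89255097  241.40171075]
[ 479.05096777 -342.11608195  132.59389715] [ 1.79980672e+02 -6.32891956e-02 -1.63014591e+01] [-0.82771258  0.39073508  0.0294608 ]
open 17.983522284467465
[ 478.73227003 -341.93869785  132.03550359] [ 1.79999121e+02  9.53818327e-05 -1.63021809e+01] [ 0.08800565 -0.15096468  0.87074053] 5.5167
[ 478.49928303 -341.74216796  299.15495689] [-0.02942193  0.20654358 -3.35494379] 18.02795961392313
[ 481.35135637 -175.01131669  260.14474113] [ 1.79976927e+02 -2.45061926e-02 -2.43016188e+00] [ 25.72495973  17.25564327 -11.20280788 112.70922201   4.3120725
  50.39572235 -80.16598868] 8.1417
```

View pics/w2.png

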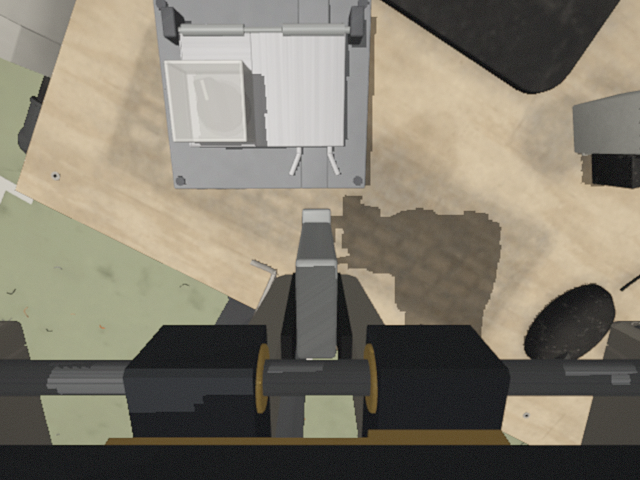

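```bash
cat > c.py <<'E'
from h import *
s=dict(np.load("w2.npz")); W=cloud(s); 
def rect(t): return [np.round(v,1).tolist() for v in cv2.minAreaRect(t[:,:2].astype(np.float32))]
Pu=W[0:200,140:380].reshape(-1,3)
for lo,hi in ((35,43),(85,100)):
    t=Pu[(Pu[:,2]>lo)&(Pu[:,2]<hi)]; print(lo,len(t),np.median(t[:,2]).round(1),rect(t))
psi=np.radians(-2.3); c,sn=np.cos(psi),np.sin(psi)
def loc(t): d=t[...,:2]-[587.8,-138]; return np.stack([c*d[...,0]+sn*d[...,1],-sn*d[...,0]+c*d[...,1],t[...,2]],-1)
L=loc(W)
# ribs: bright pixels in front of lip
g=s["img"].min(-1)
for v in range(146,176,4):
    row=np.where(g[v,280:350]>185)[0]+280
    print(v,row.min() if len(row) else 0,row.max() if len(row) else 0,[L[v,k].round(1).tolist() for k in row[[0,-1]]] if len(row) else "")
    if len(row):
        a=[loc(ray(s,u,v,45)).round(1)[:2].tolist() for u in row]; print("   ",a[0],a[-1], row.tolist())
# plate edges
t=Pu[(Pu[:,2]>51)&(Pu[:,2]<59)]; l=loc(t); print("plate",np.nanpercentile(l,[0.5,99.5],axis=0).round(1).tolist())
# block
B=W[205:365,285:350]
for v in (212,218,224,240,258,270,300,340):
    zz=s["z_map"][v,280:352]; m=np.where((zz>0)&(zz<np.nanmin(np.where(zz>0,zz,9e9))+12))[0]+280
    print("blk",v,m.min(),m.max(),L[v,m.min()+1].round(1).tolist(),L[v,m.max()-1].round(1).tolist())
E
python3 c.py
```

```text
35 15295 40.7 [[596.0, -138.7], [170.5, 146.1], 87.6]
85 6442 92.0 [[589.9, -104.6], [53.3, 53.4], 87.5]
146 0 0 
150 297 330 [[-31.9, -25.9, 46.3], [-32.0, -53.8, 46.0]]
    [-31.9, -25.8] [-32.0, -53.8] [297, 298, 299, 328, 329, 330]
154 297 330 [[-35.2, -25.8, 46.0], [-35.3, -53.8, 46.1]]
    [-35.2, -25.7] [-35.3, -53.8] [297, 298, 299, 328, 329, 330]
158 295 332 [[-38.5, -24.0, 45.5], [-38.6, -55.5, 46.8]]
    [-38.5, -24.0] [-38.6, -55.6] [295, 296, 297, 298, 329, 330, 331, 332]
162 294 333 [[-41.8, -23.2, 46.9], [-41.9, -56.4, 46.2]]
    [-41.9, -23.1] [-42.0, -56.5] [294, 295, 296, 331, 332, 333]
166 292 335 [[-45.2, -21.3, 45.2], [-45.3, -58.2, 46.1]]
    [-45.2, -21.3] [-45.3, -58.2] [292, 293, 294, 295, 333, 334, 335]
170 291 337 [[-48.6, -20.4, 45.6], [-48.6, -59.9, 46.5]]
    [-48.6, -20.3] [-48.7, -60.0] [291, 292, 293, 334, 335, 336, 337]
174 290 336 [[-51.9, -19.5, 46.2], [-52.0, -59.1, 45.7]]
    [-52.0, -19.4] [-52.1, -59.2] [290, 291, 292, 336]
plate [[-28.7, -66.9, 54.3], [59.1, 60.7, 58.9]]
blk 212 303 330 [-68.4, -34.3, 135.3] [-68.6, -49.9, 134.5]
blk 218 303 330 [-72.3, -34.3, 135.0] [-72.4, -49.9, 134.8]
blk 224 303 330 [-75.6, -34.3, 137.5] [-75.4, -49.8, 138.4]
blk 240 300 333 [-75.6, -34.0, 174.9] [-75.2, -49.8, 176.7]
blk 258 297 336 [-75.4, -34.0, 204.8] [-75.5, -49.8, 204.7]
blk 270 296 337 [-79.6, -33.6, 208.3] [-79.9, -50.1, 207.7]
blk 300 280 351 [-93.7, -26.4, 207.6] [-94.0, -56.5, 207.1]
blk 340 280 351 [-95.8, -29.1, 235.9] [-96.4, -53.8, 235.1]
```

```bash
cat >> h.py <<'E'
PSI=-2.3; C,S=np.cos(np.radians(PSI)),np.sin(np.radians(PSI))
def U(x,y): return np.array([587.8+C*x-S*y,-138+S*x+C*y])
def loc(t):
    d=t[...,:2]-[587.8,-138]; return np.stack([C*d[...,0]+S*d[...,1],-S*d[...,0]+C*d[...,1],t[...,2]],-1)
def blk(x,z,y,**k):   # block origin x, underside z in unit frame, commanded tool y
    q=U(x-5.5,y); return robot.move_straight([q[0],q[1],z+132],[180,0,PSI],**k)
def blkpos():
    l=loc(np.array(read_tool_pos())); return np.round([l[0]+5.5,l[2]-132,l[1]],2)
def rel():
    robot.pause(.15); s=snap("wrist"); return s,loc(cloud(s))
E
cat > d.py <<'E'
from h import *
Y=-38.0
blk(-100,60,Y,speed=120); blk(-100,43,Y,speed=60); 
s,L=rel(); np.savez("w3.npz",**s); print(blkpos(),read_eef_rot(),read_ft_force(),read_clock())
cv2.imwrite("pics/w3.png",s["img"][60:380,200:440].repeat(2,0).repeat(2,1))
M=L[60:380,200:440].reshape(-1,3)
t=M[(M[:,2]>43.5)&(M[:,2]<52)]; t=t[(t[:,0]>-56)&(t[:,0]<-30)]
for a in range(-54,-30,4):
    k=t[(t[:,0]>=a)&(t[:,0]<a+4)&(abs(t[:,1]+40)<25)]
    if len(k): up=k[k[:,1]>-40]; dn=k[k[:,1]<=-40]; print(a,len(up),len(dn),*[np.round([q[:,1].min(),q[:,1].max(),np.median(q[:,2])],1) for q in (up,dn) if len(q)])
t=M[(abs(M[:,0]+76)<3)&(M[:,2]>70)&(M[:,2]<123)&(abs(M[:,1]+40)<20)]; print("face",len(t),np.percentile(t[:,:2],[2,50,98],axis=0).round(1).tolist())
t=M[(M[:,0]>-74)&(M[:,0]<-64)&(M[:,2]>45)&(abs(M[:,1]+40)<14)]; print("toe",len(t),np.percentile(t,[2,50,98],axis=0).round(1).tolist())
E
python3 d.py
```

```text
[-99.82  43.22 -38.03] [ 1.79993230e+02 -2.75125074e-02 -2.30092899e+00] [-0.32007408  0.10848316 -3.34990974] 9.4917
-54 28 27 [-22.8 -19.   46.7] [-61.7 -57.9  46.5]
-50 48 47 [-24.7 -19.6  46.4] [-61.1 -56.   46.6]
-46 44 46 [-26.  -21.   46.8] [-59.6 -54.7  46.7]
-42 49 50 [-27.9 -22.8  46.4] [-57.8 -52.8  46.6]
-38 48 50 [-29.1 -24.2  46.5] [-56.4 -51.6  46.7]
-34 49 49 [-29.2 -25.5  46.7] [-55.2 -51.4  46.7]
face 1137 [[-77.3, -46.8], [-75.5, -38.2], [-75.1, -30.0]]
toe 1004 [[-73.9, -53.9, 48.4], [-73.1, -51.7, 188.1], [-67.5, -30.7, 199.7]]
```

View pics/w3.png

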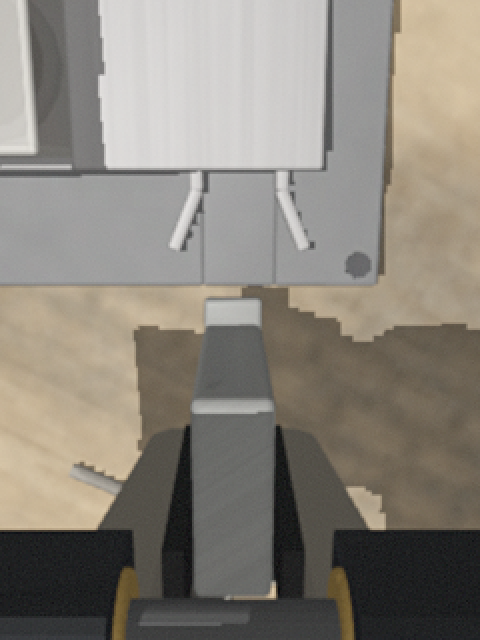

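```bash
cat > e.py <<'E'
from h import *
Y=-39.9
def go(x,z,fl,sp):
    hit=blk(x,z,Y,speed=sp,force_limit=fl); 
    print(np.round([x,z],1),hit,blkpos(),read_ft_force().round(2),read_clock())
    if hit: raise SystemExit("HIT")
go(-99,43,6,40); go(-75,43,4,50); go(-57,43,4,40)
th=np.r_[0.04,np.arange(.15,1.42,.127),1.42]
for t in th:
    d=max(84-4/np.cos(t),57); x=55-d*np.cos(t)-1.5*np.sin(t); z=55+d*np.sin(t)-1.5*np.cos(t)
    go(x-32,z-6,6,50)
s,L=rel(); np.savez("w4.npz",**s); cv2.imwrite("pics/w4.png",s["img"])
s=snap("scene"); cv2.imwrite("pics/s4.png",s["img"][130:330,230:430].repeat(3,0).repeat(3,1))
E
python3 e.py
```

```text
[-99  43] False [-98.88  43.13 -40.16] [-0.35  0.98 -2.91] 9.7417
[-75  43] False [-75.14  42.77 -39.8 ] [ 0.55  1.32 -2.85] 10.375
[-57  43] False [-57.09  42.85 -39.84] [ 0.22  0.48 -2.24] 10.975
[-57.   50.7] False [-57.04  51.1  -39.95] [ 0.27 -1.11 -4.3 ] 11.275
[-56.3  59.5] False [-56.04  59.91 -39.98] [ 0.54 -0.36 -3.97] 11.6
[-54.2  69.4] False [-53.89  69.83 -39.95] [ 0.15 -0.08 -3.78] 11.95
[-50.8  78.9] False [-50.48  79.33 -39.92] [ 0.02  0.16 -4.51] 12.3
[-46.2  87.9] False [-45.79  88.3  -39.93] [-0.63 -0.61 -3.46] 12.65
[-40.4  96.1] False [-39.96  96.44 -39.89] [ 0.44 -0.34 -4.81] 13.0
[-33.5 103.3] False [-33.04 103.66 -39.89] [-0.06  0.23 -3.9 ] 13.35
[-25.6 109.3] False [-25.18 109.6  -39.87] [-0.76 -0.15 -4.83] 13.7
[-16.9 113.8] False [-16.43 114.04 -39.85] [-1.17 -0.15 -3.99] 14.05
[ -7.5 116.3] False [ -7.02 116.33 -39.87] [ 0.1  -0.49 -2.98] 14.3917
[  2.5 115.3] False [  2.82 115.15 -39.77] [ 0.23 -0.03 -2.64] 14.7417
[ 12.9 105.5] False [ 12.87 104.94 -39.75] [-0.34  0.21 -3.07] 15.175
```

View pics/s4.png

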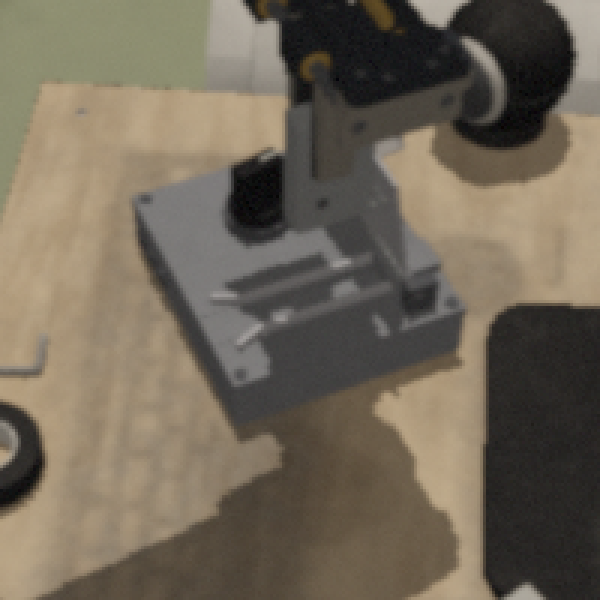

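```bash
cat > f.py <<'E'
from h import *
s=dict(np.load("w4.npz")); L=loc(cloud(s)).reshape(-1,3)
# block vs floor features: face of block and lip edge of cover
t=L[(abs(L[:,1]+40)<14)&(L[:,2]>100)&(L[:,2]<215)&(L[:,0]>25)&(L[:,0]<90)]
for a in range(100,200,8):
    k=t[(t[:,2]>=a)&(t[:,2]<a+8)]
    if len(k): print(a,len(k),k[:,0].min().round(1),k[:,0].max().round(1),k[:,1].min().round(1),k[:,1].max().round(1))
k=L[(L[:,2]>180)&(L[:,2]<188)&(abs(L[:,1]+40)<25)&(L[:,0]>-20)&(L[:,0]<45)]
print("top",len(k),np.percentile(k[:,:2],[1,50,99],axis=0).round(1).tolist() if len(k) else "")
E
python3 f.py
```

```text
100 160 48.4 50.0 -53.9 -26.1
108 183 35.3 48.7 -53.8 -26.2
116 273 35.2 47.9 -53.9 -26.0
124 319 35.9 46.4 -54.0 -26.1
132 527 35.4 45.2 -54.0 -26.1
140 126 35.2 43.8 -53.6 -31.3
148 135 35.3 37.4 -49.1 -31.4
156 154 35.5 37.5 -48.9 -31.3
164 177 35.0 37.5 -49.2 -31.2
172 210 35.3 37.7 -49.0 -31.3
180 1298 25.0 37.6 -49.0 -31.4
top 4718 [[-9.4, -61.0], [17.6, -40.4], [37.2, -19.4]]
```

```bash
cat > g.py <<'E'
from h import *
Y=-40.0
def go(x,z,fl,sp):
    hit=blk(x,z,Y,speed=sp,force_limit=fl); 
    print(np.round([x,z],1),hit,blkpos(),read_ft_force().round(2),read_clock())
    return hit
for x,z,sp in ((14.5,95,40),(15.7,84.6,40),(15.7,65,40),(15.7,48,40),(15.7,42,25),(15.7,37,20),(15.7,33,10)):
    if go(x,z,5,sp): break
robot.pause(.2); print(blkpos(),read_ft_force())
s,L=rel(); np.savez("w5.npz",**s); cv2.imwrite("pics/w5.png",s["img"])
s=snap("scene"); cv2.imwrite("pics/s5.png",s["img"][130:330,230:430].repeat(3,0).repeat(3,1))
E
python3 g.py
```

```text
[14.5 95. ] False [ 14.21  94.37 -39.94] [-0.35  0.23 -3.59] 15.8417
[15.7 84.6] False [ 15.6   84.19 -39.95] [-0.32 -0.28 -3.58] 16.25
[15.7 65. ] False [ 15.74  64.83 -39.96] [-0.72  0.09 -3.39] 16.8917
[15.7 48. ] False [ 15.57  47.67 -39.95] [ 0.21  0.37 -3.25] 17.4667
[15.7 42. ] False [ 15.54  41.77 -39.98] [-0.6  -0.19 -3.71] 17.8583
[15.7 37. ] False [ 15.52  36.74 -39.99] [-0.    0.01 -3.5 ] 18.2583
[15.7 33. ] True [ 15.9   34.02 -40.06] [0.16 0.44 5.33] 18.625
[ 15.9   34.03 -40.08] [-0.69101778 -0.14738942  6.54843028]
```

```bash
cat > i.py <<'E'
from h import *
blk(15.7,34.3,-40,speed=5); print(read_ft_force())
robot.move_gripper(0.4); robot.pause(.3); print(read_opening()*92,read_ft_force(),read_clock())
q=U(10.2,-40); print(robot.move_straight([q[0],q[1],230],speed=80,force_limit=6))
q=U(-60,10); robot.move_straight([q[0],q[1],300],speed=200); robot.pause(.2)
s,L=rel(); np.savez("w6.npz",**s); cv2.imwrite("pics/w6.png",s["img"])
print(blkpos(),read_clock())
M=L[:300].reshape(-1,3)
k=M[(M[:,2]>105)&(M[:,2]<122)&(M[:,0]<60)&(M[:,0]>-20)&(abs(M[:,1]+40)<20)]
print("prop top",len(k),np.median(k[:,2]),[np.round(v,1).tolist() for v in cv2.minAreaRect(k[:,:2].astype(np.float32))])
k=M[(M[:,2]>125)&(M[:,2]<150)&(M[:,0]<60)]; print("lip",len(k),np.percentile(k,[1,50,99],axis=0).round(1).tolist())
for lo,hi in ((84,92),(80,84)):
    k=M[(M[:,2]>lo)&(M[:,2]<hi)&(np.hypot(M[:,0]-1,M[:,1]-34)<30)]
    print("knob",len(k),np.median(k[:,2]),[np.round(v,1).tolist() for v in cv2.minAreaRect(k[:,:2].astype(np.float32))])
E
python3 i.py
```

```text
[ 0.87658614 -0.36595141 -0.42238844]
37.27757936861947 [-0.11408633 -0.80227228  0.37948943] 20.4333
False
[-54.43 167.47   9.83] 22.4917
prop top 1648 114.52613785762145 [[18.3, -40.1], [51.9, 39.7], 0.2]
lip 4046 [[34.8, -60.2, 127.9], [45.0, 27.5, 137.0], [59.8, 59.4, 140.3]]
knob 629 88.5873892346209 [[0.8, 33.5], [32.1, 14.0], 11.3]
knob 11 82.5585963216219 [[3.7, 27.0], [26.5, 0.4], 12.1]
```

View pics/w6.png

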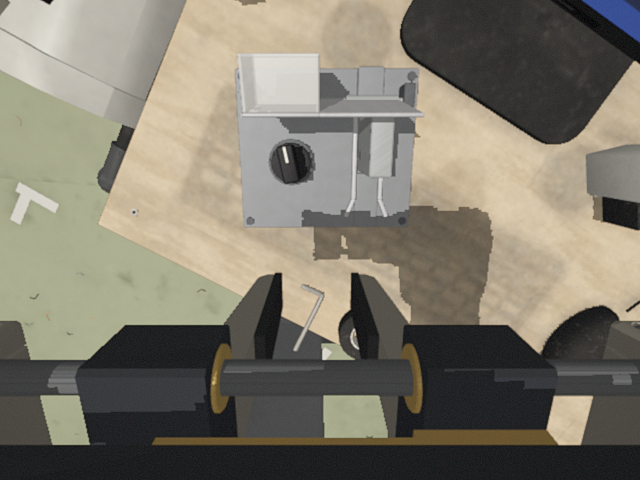

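```bash
cat > j.py <<'E'
from h import *
k=U(0.9,33.6); y0=PSI+11.4
for y in (y0,y0-35,y0-68): print(y,planner.ik([k[0],k[1],152],[180,0,y]))
robot.move_straight([k[0],k[1],300],[180,0,y0],speed=120); robot.pause(.1)
robot.move_straight([k[0],k[1],190],[180,0,y0],speed=120)
print(robot.move_straight([k[0],k[1],152],[180,0,y0],speed=60,force_limit=5),read_ft_force(),read_clock())
robot.pause(.2); print("M0",read_moment())
robot.move_gripper(0.0,45); robot.pause(.2); print(read_opening()*92,read_moment(),read_ft_force(),read_eef_rot(),read_clock())
for d in (2,5,9,13): 
    robot.move_straight([k[0],k[1],152],[180,0,y0-d],speed=30)
    print(d,read_eef_rot()[2].round(2),read_moment().round(3),read_ft_force().round(1),read_clock())
E
python3 j.py
```

```text
9.100000000000001 [ 16.38619512  33.59298692 -12.57111758 104.46739932  10.16474019
  43.02920187 -82.50367745]
-25.9 [  12.80281854   33.12109333   -7.83495014  104.72441463    6.32102826
   42.57396446 -114.33478272]
-58.9 [   8.19628973   32.75774615   -1.77999239  105.05629334    1.43354246
   42.20746776 -143.26271344]
False [-0.09965389  0.85137702  0.51278528] 25.1333
M0 [0.00227093 0.04367183 0.02823647]
13.24869575628728 [0.40713939 0.21979252 0.04480959] [-0.1745856   1.99602995  2.87705523] [-1.79975118e+02  3.44351281e-03  9.11494204e+00] 26.0
2 7.15 [ 0.669  0.277 -0.036] [-0.3  2.   2.9] 26.25
5 4.21 [ 0.724  0.382 -0.035] [-1.7  2.9  3.5] 26.5
9 0.26 [ 0.895  0.435 -0.075] [-1.9  3.6  5.2] 26.75
13 -3.72 [ 0.889  0.489 -0.003] [-1.6  3.1  5.2] 27.0
```

```bash
cat > l.py <<'E'
from h import *
k=U(0.9,33.6); y0=PSI+11.4
def st(d):
    robot.move_straight([k[0],k[1],152],[180,0,y0-d],speed=30)
    m=[]
    for _ in range(3): m.append(read_moment()[2]); robot.pause(.03)
    return np.mean(m)
for d in (17,21,25,29,33,36): 
    m=st(d); print(d,m.round(3),read_eef_rot()[2].round(2),read_ft_force().round(1),read_clock())
    if abs(m)>.15: raise SystemExit("early")
for d in np.arange(36.8,67,.8):
    m=st(d); print(d.round(1),m.round(3),read_clock())
    if m>.2: break
robot.pause(.4); print(np.mean([read_moment()[2] for _ in range(3)]),read_moment(),read_ft_force(),read_eef_rot(),read_opening()*92,read_clock())
E
python3 l.py
```

```text
17 -0.063 -7.69 [-2.1  3.5  4.7] 27.35
21 -0.033 -11.68 [-1.4  3.7  4.4] 27.7
25 -0.015 -15.69 [-1.2  4.1  4.9] 28.05
29 -0.037 -19.69 [-1.5  3.9  5.3] 28.4
33 -0.028 -23.69 [-2.2  4.3  5.4] 28.75
36 -0.042 -26.68 [-1.9  3.4  5.8] 29.1
36.8 0.048 29.45
37.6 0.02 29.8
38.4 0.039 30.15
39.2 -0.003 30.5
40.0 0.005 30.85
40.8 0.014 31.2
41.6 0.012 31.55
42.4 0.028 31.9
43.2 -0.011 32.25
44.0 0.037 32.6
44.8 0.038 32.95
45.6 0.029 33.3
46.4 0.064 33.65
47.2 0.184 34.0
48.0 0.221 34.35
0.2337940590557178 [1.04915373 0.49340682 0.23379406] [-1.7413599   4.43110552  5.63088645] [ 1.79988464e+02  1.40364376e-02 -3.86270280e+01] 13.730102055414365 34.75
```

```bash
cat > n.py <<'E'
from h import *
k=U(0.9,33.6); y0=PSI+11.4
robot.move_straight([k[0],k[1],152],[180,0,y0-48.6],speed=30); robot.pause(.3)
print(np.mean([(robot.pause(.03),read_moment()[2])[1] for _ in range(4)]),read_clock())
robot.move_gripper(0.28); robot.pause(.2); print(read_opening()*92,read_ft_force(),read_moment())
print(robot.move_straight([k[0],k[1],230],speed=60,force_limit=5))
q=U(-60,10); robot.move_straight([q[0],q[1],300],[180,0,PSI],speed=150); robot.pause(.2)
s,L=rel(); cv2.imwrite("pics/w7.png",s["img"][:300]); print(read_clock(),read_ft_force())
M=L[:300].reshape(-1,3)
def mr(t): return [np.round(v,1).tolist() for v in cv2.minAreaRect(t[:,:2].astype(np.float32))]
t=M[(M[:,2]>105)&(M[:,2]<118)&(M[:,0]<38)&(M[:,0]>-20)&(abs(M[:,1]+40)<13)]; print("prop",len(t),np.median(t[:,2]),mr(t))
t=M[(M[:,2]>84)&(M[:,2]<92)&(np.hypot(M[:,0]-1,M[:,1]-34)<30)]; print("knob",len(t),mr(t))
t=M[(M[:,2]>125)&(M[:,2]<150)&(M[:,0]<60)]; print("lip",len(t),np.percentile(t,[1,50,99],axis=0).round(1).tolist())
E
python3 n.py
```

```text
0.329797747610207 35.4333
25.976928539719214 [-0.17720512 -0.13733218  0.18097416] [ 0.08426753 -0.0359526   0.04470999]
False
38.6667 [ 0.50432403 -0.06499914  0.96310387]
prop 1492 114.51720869213628 [[14.4, -40.4], [43.9, 18.3], 0.4]
knob 629 [[0.9, 33.5], [14.0, 31.9], 55.5]
lip 3994 [[34.8, -59.7, 128.5], [45.1, 27.7, 137.0], [59.8, 59.3, 140.4]]
```

View pics/w7.png

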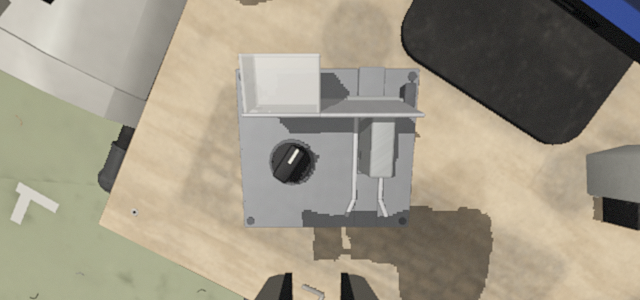

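```bash
python3 -c "
from cell import *
robot.job_done(); print(read_clock())"
```

```text
the job is handed in; nothing more can be done
the job is handed in; nothing more can be done
```

The cover is propped open on the released block, the knob is snug against its end stop, and the job was handed in at about 39 s. No verdict came back.

- **Lift and seat:** I hooked the block's toe under the cover lip, followed the hinge arc up, then lowered the block into its pocket. It touched the floor with its underside reading z = 34.0 mm, as expected. The tool force changed by less than 6 N on every lift and descent move, apart from about 9–10 N when the block touched the pocket floor.
- **Knob:** I turned it clockwise about 48.6° at the tool until the stop carried about 0.33 N m, held it there, then let go.
- **Last checks, from the wrist camera after release:**
  - The block's top is level at 114.5 mm and centred at y = -40.4 mm. Neither it nor the cover moved between the two looks.
  - The lip is at about 137–140 mm.
  - The knob bar sits 45.9° from its start. I put the stop at about 46.3°, from where the torque began to rise.
  - The gripper is clear of everything.
- **Disagreement:** after a joint-space move the tool was up to 1.3 mm off its commanded position. I corrected the sideways position from a second close view before going in.
- **Not checked directly:** cover strain could only be judged from the tool force, and the cover, knob and stop joint values could not be read.

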